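# Turn over the face-down sensor housing in the turnover jig

## Robot

A 6-joint arm with a two-finger parallel gripper is mounted at the origin on the work surface. World frame = base frame: x ahead of the robot, y to its left, z up, the work surface at z = 0. Lengths are in m, angles in rad, forces in N, time in s.
With the tool pointing down it reaches from about 0.275 to 0.825 m from the base axis. Payload 4.9 kg.
Tool frame: the origin (TCP) lies midway between the tips of the shut fingers; the grasp point (between the pads) lies 19 mm behind it (bot.grip_depth is the distance from the TCP to the grasp point, in m); y points along the fingers, x is the direction in which the jaws open and shut, and the axes are right-handed (so a half turn about y gives the same grasp; the last joint's range is limited). The gripper opens to 85 mm and grips with 20 to 120 N. Pads are 22 mm wide; open, the fingers measure 114 mm over their backs; the gripper's body (76 mm by 85 mm) begins 54 mm behind the grasp point. The pads swing forward as they close: fully open they stand 13 mm farther back than shut.
Start: joints at [1.009, 0.326, -0.193, 1.052, 0, 1.437], TCP at [0.228, 0.5, 0.231] pointing down, gripper open.
Joint ranges: [-2.65, 2.65], [-0.97, 1.79], [-1.3, 1.35], [-1.93, 2.1], [-1.47, 1.37], [-3.14, 3.14]. Speed limits (rad/s): [2.57, 2.57, 3.14, 3.14, 3.14, 3.14].

## Interface

Orientations are given as a unit quaternion [w, x, y, z].
In Python, from cell import bot gives the robot as it stands. Calls block until the motion is done:
- bot.move_pose(position, orientation): joint-space move of the TCP to a pose.
- bot.move_linear(position, speed=0.15, rotation=None, until_force=None): straight line of the TCP; rotation=None keeps the orientation; speed is the mean speed in m/s. With until_force (N) it stops when the force on the tool has changed by that much, and returns True; else False.
- bot.goto_joints(angles): joint-space move.
- bot.set_gripper(opening, grasp_force=None): opening from 0.0 (shut) to 1.0 (fully open); grasp_force is the grip in N (None keeps the last); returns when the fingers have stopped.
- bot.wait(seconds).
- bot.solve_ik(position, orientation): joint angles nearest the present ones, or None.
- bot.camera(name): name is "scene" or "side" or "wrist"; returns the picture (384x512x3 uint8, red, green, blue); there is no depth.
- bot.calibration(name): a dict with "mtx" (3x3 intrinsics, pixels), "k1" (the pictures are not rectified: a ray, as slopes to the right and down, at radius r is drawn at 1 + k1 r^2 times it, then the intrinsics apply), "extrinsics" (4x4, takes a point from world to camera coordinates); the wrist camera has in their place "hand_eye" (4x4, takes a point from camera to tool coordinates, whose origin is the TCP and whose axes are the tool frame's). Camera axes: x right, y down, z forward; pixel columns grow to the right and rows downward; lengths in m; the calibration is good to about 2 mm. A picture is of the moment at which its call begins: read the wrist's pose just before it. calibration takes no time and is no camera call.
A pose or a line that the arm cannot do raises bot.PlanningError and nothing moves.
- bot.close_job(): hands the job in, once; it reports no verdict.
Trained networks look in the newest picture that a camera, given by its name, has taken for a name from the list of things; names that differ only in an ending like _2 or _b are one class to them, and where a whole thing is asked for, a point or a joint stands for the part that bears it (a point fixed in the world has none). Each returns a list of dicts, best first, with "confidence" (0 to 1); they miss things now and then, are a little off and sometimes report something else, mostly with a low value. They report only what shows in the picture. A call takes as long as a camera call. They do not tell look-alikes from the thing itself.
- bot.search_frame(camera, thing): "bbox" ([left, top, width, height] in pixels, round what is visible of it).
Readings, each from a call of its own:
- bot.read_clock(): time.
- bot.read_joint_positions(): joint angles.
- bot.read_joint_vel(): joint speeds.
- bot.read_joint_efforts(): joint torques, N m.
- bot.read_position(): TCP position.
- bot.read_tool_rot(): TCP orientation.
- bot.read_ft_force(): force on the tool from outside, world axes, zero at the start.
- bot.read_moment(): the same for the moment, N m.
- bot.read_gripper_width(): opening from 0.0 (shut) to 1.0 (fully open).
Only numpy, scipy, OpenCV 4.12 (cv2) and the standard library are available. Lean on these libraries where they do the work, as an engineer would, in place of code of your own. Each camera call takes 0.05 s, during which the arm holds its last target.

## Task

One of the two white housings on the cardboard sheet lies face down, with its round black socket underneath. Set it, still face down, in the pocket of the jig's open frame and let go; then take the frame's black bar and swing the frame up and over to its stop, so that the housing is tipped over and ends lying flat and face up on the jig's pad. Leave the other housing where it is.

Things in the scene. Friction and masses are not known exactly. Their poses are not given: they have to be found in the camera images.
- housing_down_mid (a point): The face-down housing: white plastic box 60 x 60 mm, 24 mm thick, with a round black socket 20 mm across raised 5 mm in the middle of its face; 42 to 84 g. The point is its centre, half-way through the 29 mm in all. z points out of the socket side (down at the start), x and y square to the sides. It rests on its socket, on a 4 mm card sheet, so its sides span 5 to 29 mm above the sheet.
- housing_up_mid (a point): The other housing: the same part lying face up (socket on top, z up), the point its centre in the same way. On the same sheet, about 130 mm from the first; which of them is nearer the robot varies.
- turner_pad (a point): Turnover jig, fixed: centre of the top of its aluminium pad (92 x 90 mm, 49 mm above the table, a 12 mm guard on three sides). z up, x along the jig's hinge axis, y from pad to hinge. The hinge axis lies along the pad's edge, 54 mm along +y and 1 mm above this point. A housing lying face up on the pad has its centre 14.5 mm above this point.
- turner_pocket (a point): Centre of the pocket floor of the jig's hinged steel frame, 45 mm from the hinge; at the start 99 mm along the pad's +y, level with the hinge. Pocket 76 mm wide along x and 90 mm along y, square to the pad's axes: corner posts 14 mm high, 46 mm gaps at the sides, open to the hinge. Floor: two rails, a 36 mm wide slot between for the socket: a face-down housing seats with its centre 9.5 mm above this point.
- turner_bar (a point): Middle of the frame's handle: a round black bar 12 mm thick, about 95 mm long, along the pad's x (parallel to the hinge), on two arms at its ends, 145 mm from the hinge axis. At the start level with the hinge, 50 mm above the table, 199 mm along the pad's +y. About 45 mm of clear room between bar and frame.
- turner_leaf (a joint): Angle of the frame in rad: 0 open and level (start), growing as the bar is lifted and swung towards the pad, 1.57 upright, 2.2 at its stop, leaning over the pad; the housing slides down to the hinge on the way and topples onto the pad by itself before the stop. Stiff hinge: the frame stays where it is left; about 4 N at the bar moves it. At angle A the bar lies 54 + 145 cos A mm along the pad's y and 1 + 145 sin A mm above the pad point.
Mind the look-alikes: they are no part of the job. What is shaped like the part that bears housing_down_mid but purple or yellow is not meant.

How it is judged:
On the way:
1. the housing lies face down in the pocket of the open frame, let go (value of joint turner_leaf below 0.2 rad and angle between housing_down_mid's own z axis and vertical above 2.9 rad and x of housing_down_mid in the frame of turner_pad between -0.013 and 0.013 m and y of housing_down_mid in the frame of turner_pad between 0.08 and 0.118 m and z of housing_down_mid in the frame of turner_pad below 0.015 m and contact force between the fingers and housing_down below 0.1 N), for 0.2 s.
At the end, for the whole second after the job is handed in: The frame is swung over to within about 15 degrees of its stop, and the housing lies at rest on the pad, face up and flat within 10 degrees, its centre within 20 mm of the pad's centre (value of joint turner_leaf above 1.95 rad and angle between housing_down_mid's own z axis and vertical below 0.17 rad and horizontal distance between housing_down_mid and turner_pad below 0.02 m and z of housing_down_mid in the frame of turner_pad between 0.01 and 0.019 m and linear speed of housing_down below 0.03 m/s); the robot touches nothing.
It fails at once if the other housing is moved more than 30 mm (distance of housing_up_mid from where it was at the start of the episode above 0.03 m).
It also fails if it takes over 58 s, if anything falls off the work surface, if the arm or the gripper's body presses on something with over 40 N, if the wrist force passes 120 N, or if a joint passes its speed limit or range.

## Working session

There is one attempt and no reset: what is moved stays moved. The work goes in short steps, each a Python script; the robot and the scene stay as the last script left them, time stands still between calls to the robot, and variables do not carry over. Pictures are saved under pics/ and viewed, and the job is handed in when it is done.

```bash
ls; mkdir -p pics; python3 - <<'E'
from cell import bot
import cv2
for n in ["scene","side","wrist"]:
    im=bot.camera(n); cv2.imwrite(f"pics/a_{n}.png",im[:,:,::-1])
    for t in ["housing_down_mid","housing_up_mid","turner_pad","turner_pocket","turner_bar","turner_leaf"]:
        try: print(n,t,[(d['bbox'],round(d['confidence'],2)) for d in bot.search_frame(n,t)])
        except Exception as e: print(n,t,e)
    print({k:v.tolist() if hasattr(v,'tolist') else v for k,v in bot.calibration(n).items()})
print(bot.read_clock(), bot.read_tool_rot(), bot.grip_depth)
E
```

```text
pics
scene housing_down_mid [([185.2, 169.2, 36.4, 24.6], 0.73), ([211.1, 206.2, 37.1, 34.2], 0.7), ([196.6, 311.9, 35.8, 39.8], 0.66), ([166.7, 241.1, 39.7, 35.6], 0.56), ([110.5, 308.0, 39.5, 38.0], 0.56)]
scene housing_up_mid [([122.3, 206.9, 40.0, 36.5], 0.72)]
scene turner_pad [([242.2, 114.8, 103.1, 90.9], 0.65)]
scene turner_pocket [([277.3, 113.1, 69.3, 52.3], 0.88)]
scene turner_bar [([276.7, 115.8, 69.8, 48.1], 0.6)]
scene turner_leaf [([274.0, 112.8, 72.4, 48.0], 0.78)]
{'mtx': [[450.5850068674653, 0.0, 255.53504356531596], [0.0, 450.5850068674653, 194.79956639102826], [0.0, 0.0, 1.0]], 'k1': -0.04829284361192511, 'extrinsics': [[0.6253608198381273, 0.7803188182309614, 0.005136820614072711, -0.37182499312461825], [0.6106849513193582, -0.4852940959479338, -0.6257423836293579, -0.3266612010027233], [-0.48578568859473226, 0.39445174908056047, -0.7800128732295567, 1.3477427928075596], [0.0, 0.0, 0.0, 1.0]]}
side housing_down_mid [([369.0, 295.8, 41.8, 31.3], 0.82), ([285.1, 255.2, 39.0, 37.1], 0.72), ([233.3, 234.1, 44.3, 32.2], 0.72), ([354.8, 239.0, 46.4, 28.1], 0.65)]
side 
[... 697 characters left out ...]
4392, 0.6926668783434671], [0.0, 0.0, 0.0, 1.0]]}
wrist housing_down_mid []
wrist housing_up_mid []
wrist turner_pad []
wrist turner_pocket []
wrist turner_bar []
wrist turner_leaf []
{'mtx': [[342.06794774732793, 0.0, 257.76341298446545], [0.0, 342.06794774732793, 196.00541493668072], [0.0, 0.0, 1.0]], 'k1': 0.01578457010960738, 'hand_eye': [[0.9999994657588197, 0.00011064020559816241, -0.0010277357728820363, 0.0003212770773646234], [0.0010144282803310613, -0.29600973906587635, 0.9551843828881492, -0.1422262861993428], [-0.00019853800145251712, -0.9551849151535505, -0.2960096931618377, 0.07560983647034789], [0.0, 0.0, 0.0, 1.0]]}
1.05 [-0.59473899  0.59474247  0.38247822 -0.38246221] 0.0187
```

View images.

View pics/a_scene.png

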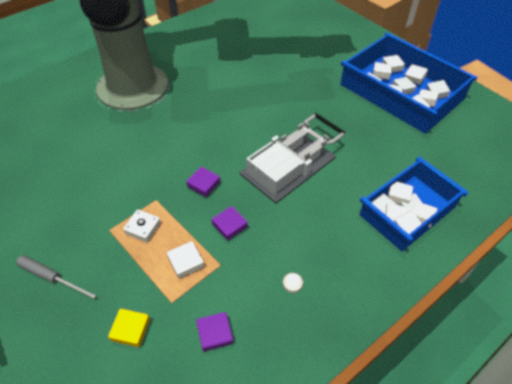

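View pics/a_side.png

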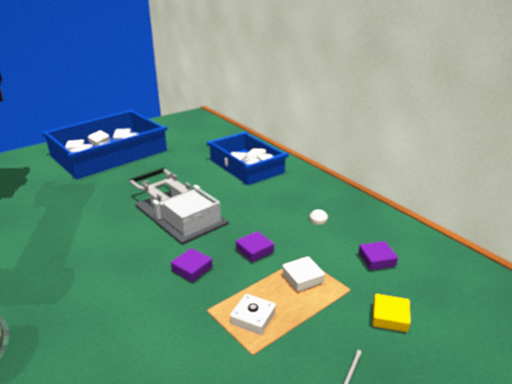

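```bash
python3 - <<'E'
import cv2
im=cv2.imread("pics/a_scene.png"); a=cv2.resize(im[95:365,90:360],(600,600),interpolation=cv2.INTER_CUBIC); cv2.imwrite("pics/a_scene_c.png",a)
im=cv2.imread("pics/a_scene.png"); a=cv2.resize(im[105:215,230:360],(780,600*660//600),interpolation=cv2.INTER_CUBIC)[:600]; cv2.imwrite("pics/a_scene_j.png",a)
im=cv2.imread("pics/a_side.png"); a=cv2.resize(im[155:255,110:240],(780,600),interpolation=cv2.INTER_CUBIC); cv2.imwrite("pics/a_side_j.png",a)
E
```

```text
(no output)
```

View pics/a_scene_c.png

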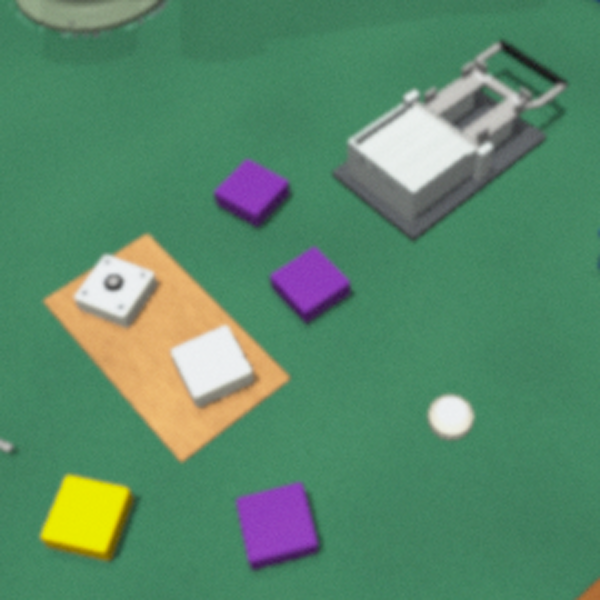

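View pics/a_scene_j.png

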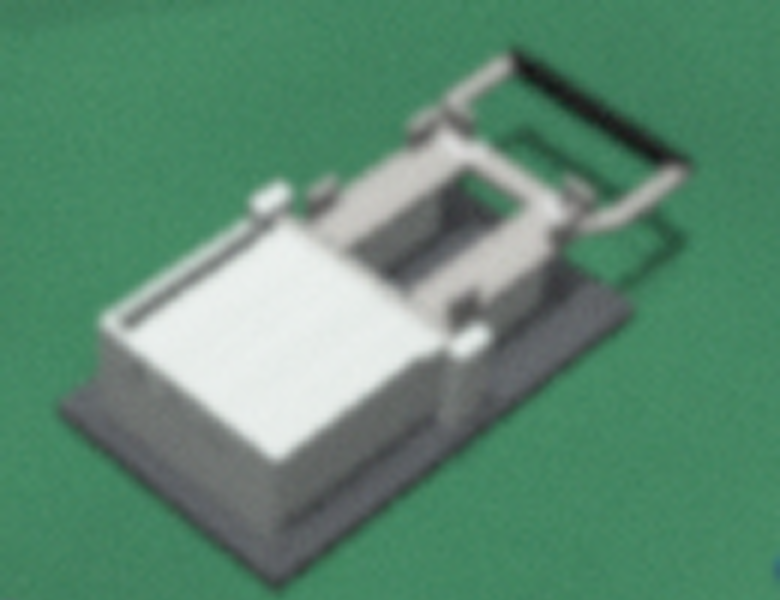

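View pics/a_side_j.png

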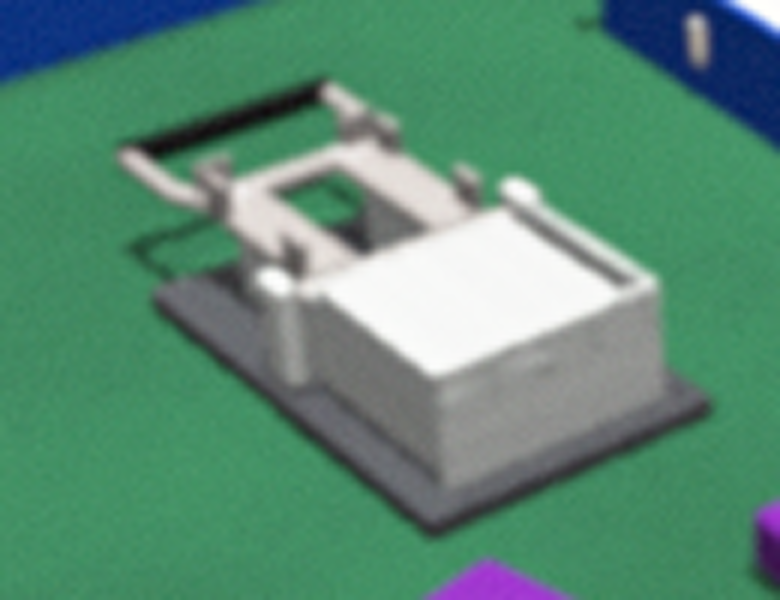

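The scene picture shows two white housings on the card: face-up at (142,225), with its socket visible, and face-down at (186,259), with a plain top. The face-down one is the target. The purple blocks at (204,181), (229,222) and (214,331) and the yellow one at (129,327) are look-alikes. The jig is at about (293,155), with its bar from (316,114) to (345,132). I'll get a rough position for each, then look closer with the wrist camera.

```bash
cat > h.py <<'E'
import numpy as np, cv2
from scipy.spatial.transform import Rotation as R
from scipy.optimize import least_squares
from cell import bot
def q2R(q): return R.from_quat([q[1],q[2],q[3],q[0]]).as_matrix()
def R2q(M):
    q=R.from_matrix(M).as_quat(); return [q[3],q[0],q[1],q[2]]
def ext(name,pos=None,quat=None):
    c=bot.calibration(name)
    if name!="wrist": return np.array(c["extrinsics"])
    T=np.eye(4);T[:3,:3]=q2R(quat);T[:3,3]=pos
    return np.linalg.inv(T@np.array(c["hand_eye"]))
def project(name,P,E=None):
    c=bot.calibration(name); E=ext(name) if E is None else E
    P=np.atleast_2d(P); p=P@E[:3,:3].T+E[:3,3]; s=p[:,:2]/p[:,2:]
    s=s*(1+c["k1"]*(s**2).sum(1,keepdims=True)); K=np.array(c["mtx"])
    return s*[K[0,0],K[1,1]]+K[:2,2]
def atz(name,uv,z,E=None):
    c=bot.calibration(name);E=ext(name) if E is None else E;K=np.array(c["mtx"])
    s=cv2.undistortPoints(np.array([[uv]],float),K,np.array([c["k1"],0,0,0.]))[0,0]
    d=E[:3,:3].T@[s[0],s[1],1]; o=-E[:3,:3].T@E[:3,3]
    return o+d*(z-o[2])/d[2]
def toolR(yaw):  # fingers down, jaw axis x at yaw
    x=np.array([np.cos(yaw),np.sin(yaw),0]);y=np.array([0,0,-1.]);return np.column_stack([x,y,np.cross(x,y)])
def look(name,fn):
    p=bot.read_position();q=bot.read_tool_rot();im=bot.camera(name);cv2.imwrite(fn,im[:,:,::-1]);return im,p,q
E
python3 - <<'E'
from h import *
for a,b in [((315.8,114.2),(130.8,180.3)),((344.7,132.5),(164.2,169.2))]:
    print("bar", atz("scene",a,.05),atz("side",b,.05))
print("down top", atz("scene",(183.5,254.5),.033), atz("side",(303,269.5),.033))
print("up", atz("scene",(141,221),.031), atz("side",(253,309),.031))
print(toolR(0), q2R(bot.read_tool_rot()))
E
```

```text
bar [0.47436042 0.30173625 0.05      ] [0.47645944 0.29888733 0.05      ]
bar [0.57167495 0.31148037 0.05      ] [0.57370296 0.30660219 0.05      ]
down top [ 0.60998043 -0.20642489  0.033     ] [ 0.61301007 -0.21086826  0.033     ]
up [ 0.47712987 -0.23288716  0.031     ] [ 0.47653858 -0.23924586  0.031     ]
[[ 1.  0. -0.]
 [ 0.  0.  1.]
 [ 0. -1.  0.]] [[ 4.14866135e-01  2.16967280e-05 -9.09882459e-01]
 [ 9.09882459e-01  8.10366573e-06  4.14866135e-01]
 [ 1.63746210e-05 -1.00000000e+00 -1.63795358e-05]]
```

```bash
python3 - <<'E'
from h import *
for y in (0,np.pi/2,np.pi,-np.pi/2):
    for p in ([.61,-.21,.2],[.53,.20,.2]):
        s=bot.solve_ik(p,R2q(toolR(y))); print(y,p,None if s is None else np.round(s,2))
bot.move_pose([.61,-.21,.2],R2q(toolR(0)))
im,p,q=look("wrist","pics/b_h.png"); print(p,q,bot.search_frame("wrist","housing_down_mid"))
bot.move_pose([.54,.19,.26],R2q(toolR(0)))
im,p,q=look("wrist","pics/b_j.png"); print(p,q,bot.search_frame("wrist","turner_bar"))
print(bot.read_clock())
E
```

```text
0 [0.61, -0.21, 0.2] [-0.45  0.52  0.03  1.08  0.    1.12]
0 [0.53, 0.2, 0.2] [ 0.23  0.38 -0.2   0.99  0.    1.8 ]
1.5707963267948966 [0.61, -0.21, 0.2] [-0.45  0.52  0.03  1.08  0.   -0.45]
1.5707963267948966 [0.53, 0.2, 0.2] [ 0.23  0.38 -0.2   0.99  0.    0.23]
3.141592653589793 [0.61, -0.21, 0.2] [-0.45  0.52  0.03  1.08  0.   -2.02]
3.141592653589793 [0.53, 0.2, 0.2] [ 0.23  0.38 -0.2   0.99  0.   -1.34]
-1.5707963267948966 [0.61, -0.21, 0.2] [-0.45  0.52  0.03  1.08  0.    2.7 ]
-1.5707963267948966 [0.53, 0.2, 0.2] [ 0.23  0.38 -0.2   0.99  0.   -2.91]
[ 0.61025495 -0.20898489  0.20010324] [ 7.07179390e-01 -7.07033764e-01 -5.73881667e-04  4.87230704e-04] [{'bbox': [277.4, 281.7, 76.7, 73.9], 'confidence': 0.84}, {'bbox': [35.1, 0.0, 92.1, 40.3], 'confidence': 0.84}, {'bbox': [202.1, 0.0, 75.7, 58.7], 'confidence': 0.67}, {'bbox': [385.8, 175.3, 94.5, 74.3], 'confidence': 0.6}, {'bbox': [228.6, 133.9, 72.6, 78.9], 'confidence': 0.57}]
[0.54043594 0.18908143 0.25976331] [-7.06953944e-01  7.07259252e-01 -5.11585700e-04  4.58477379e-04] []
5.6083
```

View pics/b_h.png

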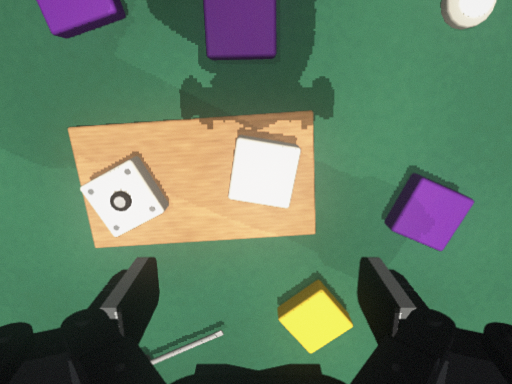

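View pics/b_j.png

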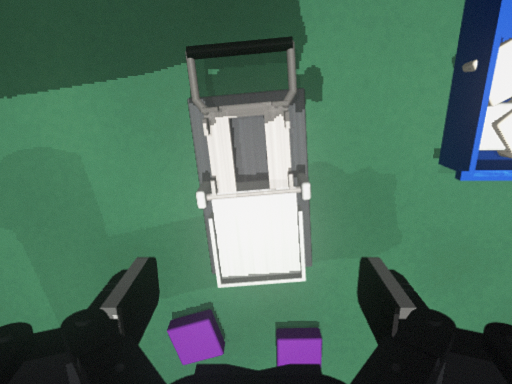

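```bash
python3 - <<'E'
from h import *
im=cv2.imread("pics/b_h.png"); 
hsv=cv2.cvtColor(im,cv2.COLOR_BGR2HSV)
m=((hsv[:,:,1]<40)&(hsv[:,:,2]>190)).astype(np.uint8)
n,l,st,c=cv2.connectedComponentsWithStats(m)
for i in range(1,n):
    if st[i,4]>500: print(st[i],c[i])
i=l[172,265]; cn=max(cv2.findContours((l==i).astype(np.uint8),0,2)[0],key=len if False else cv2.contourArea)
p=[0.61025495,-0.20898489,0.20010324];q=[7.07179390e-01,-7.07033764e-01,-5.73881667e-04,4.87230704e-04]
E=ext("wrist",p,q)
pts=np.array([atz("wrist",u[0],.033,E)[:2] for u in cn])
print(cv2.minAreaRect((pts*1000).astype(np.float32)), bot.calibration("wrist")["k1"])
cv2.imwrite("pics/b_h_c.png",cv2.resize(im[100:260,60:330],(780,462),interpolation=cv2.INTER_CUBIC))
im=cv2.imread("pics/b_j.png")
cv2.imwrite("pics/b_j_c1.png",cv2.resize(im[30:180,170:330],(640,600),interpolation=cv2.INTER_CUBIC))
cv2.imwrite("pics/b_j_c2.png",cv2.resize(im[150:300,170:330],(640,600),interpolation=cv2.INTER_CUBIC))
E
```

```text
[448   0  48  27 991] [469.97880928  10.78708375]
[ 229  138   71   70 3879] [263.31941222 172.36555813]
[  80  160   84   77 3140] [122.16847134 198.16942675]
((615.250732421875, -207.4609832763672), (58.86852264404297, 58.478397369384766), 80.45423126220703) 0.01578457010960738
```

View pics/b_h_c.png

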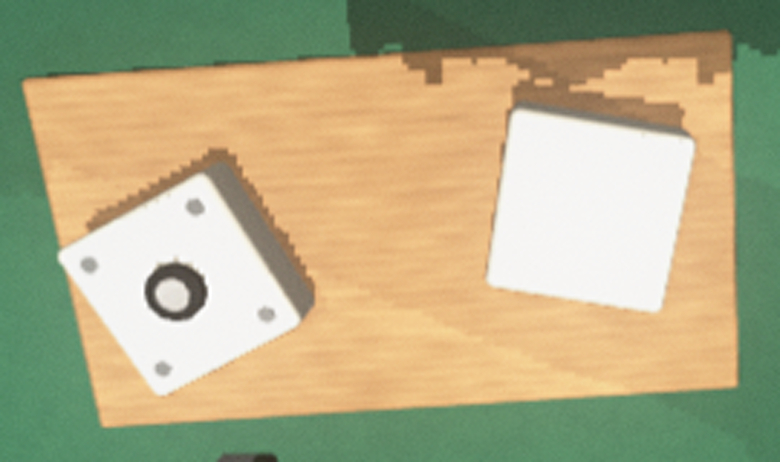

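View pics/b_j_c1.png

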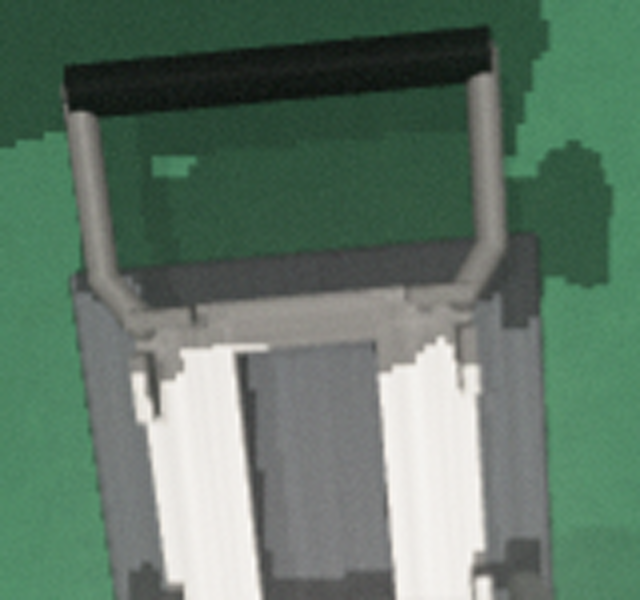

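View pics/b_j_c2.png

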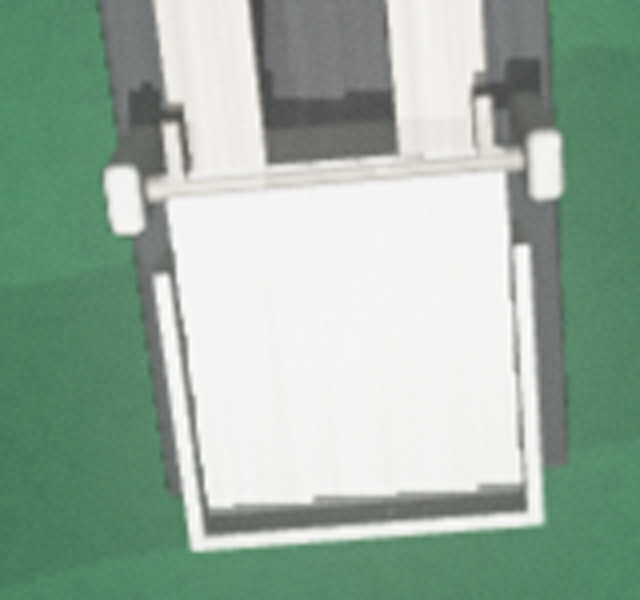

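```bash
python3 - <<'E'
from h import *
p=[0.54043594,0.18908143,0.25976331];q=[-7.06953944e-01,7.07259252e-01,-5.11585700e-04,4.58477379e-04]
E=ext("wrist",p,q)
c1=lambda u,v:(170+u/4-.4,30+v/4-.4); c2=lambda u,v:(170+u/4-.4,150+v/4-.4)
A={'barL':(c1(66,88),.05),'barR':(c1(491,50),.05),'hL':(c2(150,187),.052),'hR':(c2(520,158),.052),'fL':(c2(210,508),.049),'fR':(c2(522,485),.049),
 'gL':(c2(195,548),.061),'gR':(c2(543,522),.061),'postL':(c2(124,180),.06),'postR':(c2(545,140),.06),'slL':(c1(240,350),.05),'slR':(c1(380,342),.05),'sl2L':(c2(266,180),.05),'sl2R':(c2(397,170),.05)}
W={k:atz("wrist",*v,E) for k,v in A.items()}
for k in W: print(k,W[k].round(4))
for a,b in [('barL','barR'),('hL','hR'),('fL','fR'),('gL','gR'),('postL','postR'),('slL','slR'),('sl2L','sl2R')]:
    d=W[b]-W[a]; print(a,((W[a]+W[b])/2).round(4),np.hypot(*d[:2]).round(4),np.arctan2(d[1],d[0]).round(4))
m=lambda a,b:(W[a]+W[b])[:2]/2
ms=[m('barL','barR'),m('hL','hR'),m('fL','fR'),m('gL','gR'),m('slL','slR'),m('sl2L','sl2R')]
d=ms[0]-ms[2];print(np.arctan2(d[1],d[0])-np.pi/2, np.hypot(*d))
d=ms[0]-ms[1];print(np.arctan2(d[1],d[0])-np.pi/2, np.hypot(*d))
E
```

```text
barL [0.4724 0.2991 0.05  ]
barR [0.573  0.3072 0.05  ]
hL [0.4859 0.1556 0.052 ]
hR [0.5848 0.1636 0.052 ]
fL [0.4985 0.0567 0.049 ]
fR [0.5891 0.0641 0.049 ]
gL [0.4953 0.0509 0.061 ]
gR [0.5938 0.0592 0.061 ]
postL [0.4805 0.1601 0.06  ]
postR [0.5901 0.1708 0.06  ]
slL [0.512  0.2384 0.05  ]
slR [0.5472 0.2403 0.05  ]
sl2L [0.5169 0.157  0.05  ]
sl2R [0.5521 0.1597 0.05  ]
barL [0.5227 0.3032 0.05  ] 0.101 0.0806
hL [0.5353 0.1596 0.052 ] 0.0992 0.0806
fL [0.5438 0.0604 0.049 ] 0.0909 0.0823
gL [0.5445 0.0551 0.061 ] 0.0989 0.0843
postL [0.5353 0.1654 0.06  ] 0.1101 0.0975
slL [0.5296 0.2394 0.05  ] 0.0352 0.0544
sl2L [0.5345 0.1583 0.05  ] 0.0353 0.0785
0.08667672183018937 0.24368479338629714
0.0877559576310929 0.14408448845140817
```

```bash
python3 - <<'E'
from h import *
hx,hy,yaw=.6153,-.2075,np.deg2rad(-9.55)
q=R2q(toolR(yaw))
bot.set_gripper(1.0)
bot.move_pose([hx,hy,.10],q)
t=bot.move_linear([hx,hy,.009],speed=.1,until_force=8); print("touch",t,bot.read_position())
bot.set_gripper(0.0,40); print("w",bot.read_gripper_width())
bot.move_linear([hx,hy,.14],speed=.15)
print(bot.read_gripper_width(),bot.read_ft_force(),bot.read_clock())
psi=.085; 
q2=R2q(toolR(psi)); bot.move_pose([.5314,.2038,.16],q2)
look("side","pics/c_side.png"); look("wrist","pics/c_wrist.png");print(bot.read_position(),bot.read_clock())
E
```

```text
touch False [ 0.61592951 -0.20775884  0.00971331]
w 0.69477277914763
0.6882513301929953 [ 0.30144779  0.85990086 -0.8407938 ] 9.8667
[0.53204991 0.20274179 0.15987531] 11.5167
```

View pics/c_side.png

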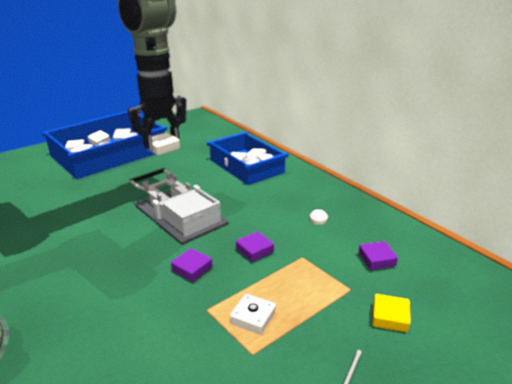

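View pics/c_wrist.png

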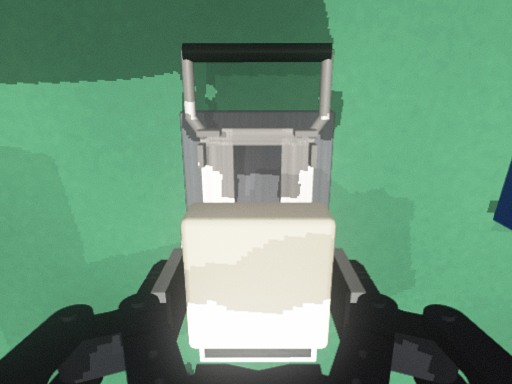

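The side and wrist pictures show the housing held level. Its sides are at columns 184–334, and the bar behind it is at 183–331, so it is lined up over the pocket. Next I lower it.

```bash
python3 - <<'E'
from h import *
bot.move_linear([.5314,.2038,.075],speed=.12)
t=bot.move_linear([.5314,.2038,.0485],speed=.04,until_force=4); print(t,bot.read_position(),bot.read_ft_force())
bot.set_gripper(1.0); bot.wait(.1)
bot.move_linear([.5314,.2038,.16],speed=.15)
bot.move_linear([.5314,.16,.20],speed=.2)
look("side","pics/d_side.png"); im,p,q=look("wrist","pics/d_wrist.png");print(p,q,bot.read_clock())
a=cv2.imread("pics/d_side.png");cv2.imwrite("pics/d_side_c.png",cv2.resize(a[155:255,110:240],(780,600),interpolation=cv2.INTER_CUBIC))
E
```

```text
True [0.53104921 0.2037212  0.05097231] [-1.34648733 -0.8462317   6.56328021]
[0.5309003  0.16020881 0.19899129] [ 0.70651064 -0.70643279 -0.02886626  0.0310188 ] 14.875
```

View pics/d_side_c.png

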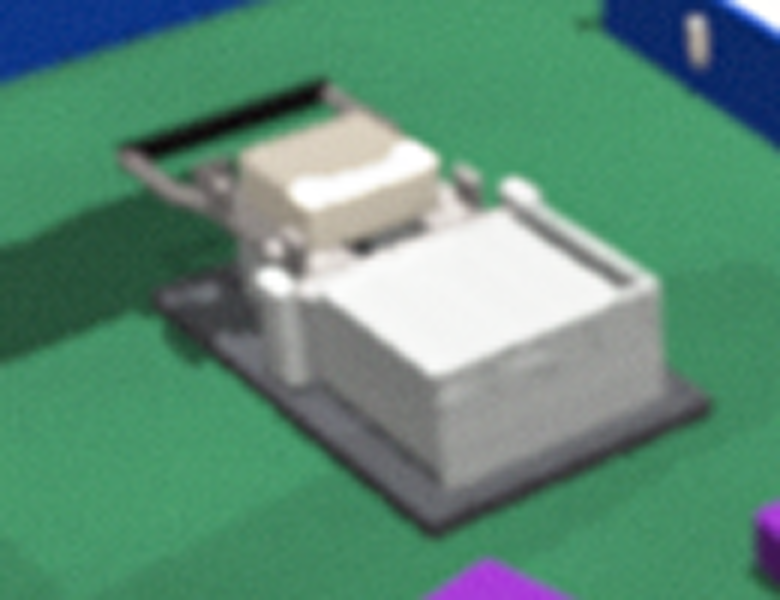

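View pics/d_wrist.png

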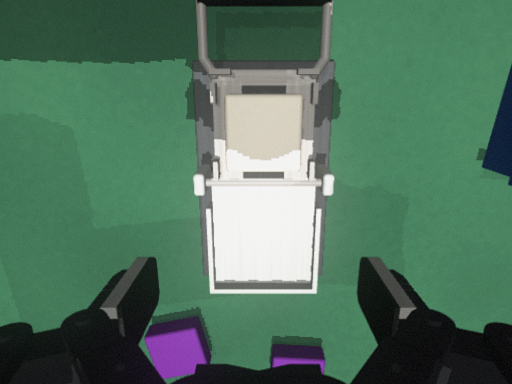

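The housing sits flat in the pocket: in the wrist picture it spans columns 225–302, centred between the posts, with the slot visible at both ends. Next is the bar.

```bash
cat > arc.py <<'E'
from h import *
psi=.085; yd=np.array([-np.sin(psi),np.cos(psi),0]); bar=np.array([.5227,.3032,.05]); hinge=bar-.145*yd
Q=R2q(toolR(psi+np.pi/2))
def tcp(A): return hinge+.145*np.cos(A)*yd+np.array([0,0,.145*np.sin(A)-.0187])
E
python3 - <<'E'
from arc import *
for A in np.linspace(0,2.15,6):
    s=bot.solve_ik(tcp(A),Q); print(A.round(2),tcp(A).round(3),None if s is None else np.round(s,2))
p=tcp(0)
bot.move_pose(p+[0,0,.12],Q); bot.set_gripper(.45)
t=bot.move_linear(p,speed=.08,until_force=6); print(t,bot.read_position())
look("wrist","pics/e_wrist.png")
bot.set_gripper(0.0,35); print(bot.read_gripper_width(),bot.read_ft_force(),bot.read_clock())
look("side","pics/e_side.png")
E
```

```text
0.0 [0.523 0.303 0.031] [ 0.4   0.62 -0.28  0.67  0.    0.32]
0.43 [0.524 0.29  0.092] [ 0.38  0.54 -0.25  0.79  0.    0.3 ]
0.86 [0.527 0.253 0.141] [ 0.32  0.46 -0.23  0.88  0.    0.24]
1.29 [0.532 0.199 0.171] [ 0.23  0.4  -0.24  0.93  0.    0.14]
1.72 [0.537 0.137 0.175] [ 0.12  0.38 -0.27  0.92  0.    0.03]
2.15 [0.542 0.08  0.153] [ 0.01  0.39 -0.32  0.87  0.   -0.07]
False [0.52312756 0.30337989 0.03184898]
0.1255712897252615 [-0.79425471 -4.37621169  4.34097228] 18.6667
```

View pics/e_wrist.png

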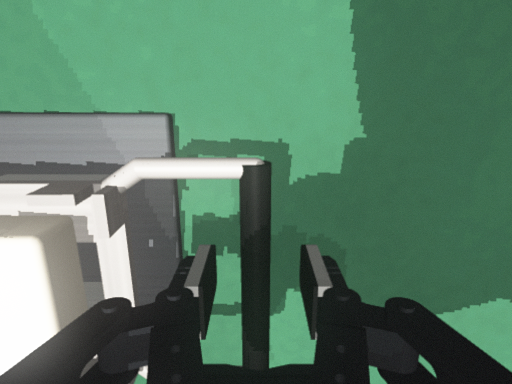

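View pics/e_side.png

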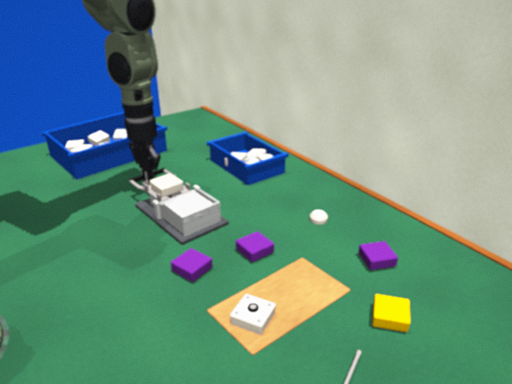

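The bar at column 256 was centred between the fingers and is now gripped, at width 0.126, about 11 mm. I'll swing in steps and watch the force.

```bash
python3 - <<'E'
from arc import *
for A in np.linspace(0,1.5,9)[1:]:
    bot.move_linear(tcp(A),speed=.1)
    print(A.round(2),(bot.read_position()-tcp(A)).round(4),np.round(bot.read_ft_force(),1),round(bot.read_gripper_width(),3))
look("side","pics/f_side.png"); look("scene","pics/f_scene.png"); print(bot.read_clock())
a=cv2.imread("pics/f_side.png")[90:250,90:250];b=cv2.imread("pics/f_scene.png")[50:210,220:380]
cv2.imwrite("pics/f.png",cv2.resize(np.hstack([a,b]),(800,400),interpolation=cv2.INTER_CUBIC))
E
```

```text
0.19 [ 0.0002 -0.0006  0.0004] [ 2.  -4.8 -0.4] 0.123
0.38 [0.0002 0.     0.0001] [ 2.1 -3.2 -2.4] 0.125
0.56 [0.0001 0.0009 0.0005] [0.1 1.  1.5] 0.125
0.75 [0.     0.0022 0.0008] [-2.1  6.2  4.1] 0.124
0.94 [0.0001 0.0035 0.0019] [-3.4  8.9 12. ] 0.125
1.12 [0.0003 0.0036 0.003 ] [-5.5  9.1 18.7] 0.125
1.31 [0.0004 0.0023 0.003 ] [-6.2  4.5 19.8] 0.126
1.5 [0.0006 0.0006 0.0027] [-4.2  1.4 19.5] 0.124
22.2167
```

View pics/f.png

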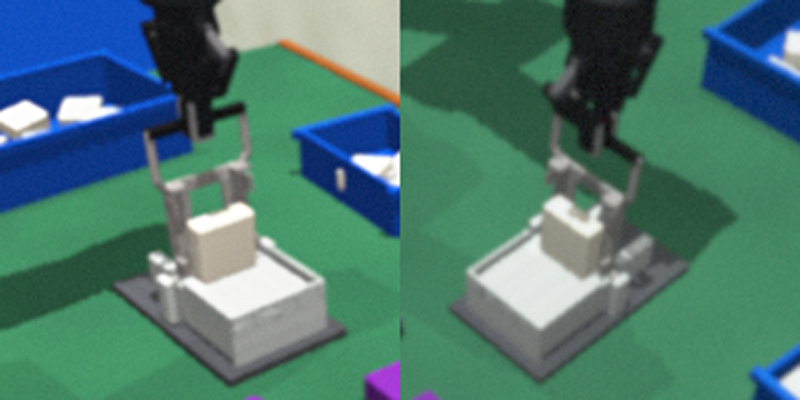

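The frame is nearly upright, with the housing standing at the hinge. I'll finish the swing with the path 3 mm higher to ease the 20 N upward force.

```bash
python3 - <<'E'
from arc import *
for A in [1.6,1.75,1.9,2.0,2.1,2.16]:
    r=np.array([0,0,.003])
    bot.move_linear(tcp(A)+r,speed=.07)
    print(A,(bot.read_position()-tcp(A)-r).round(4),np.round(bot.read_ft_force(),1),round(bot.read_gripper_width(),3))
bot.wait(.3)
look("side","pics/g_side.png"); look("scene","pics/g_scene.png"); print(bot.read_clock())
a=cv2.imread("pics/g_side.png")[90:250,90:250];b=cv2.imread("pics/g_scene.png")[50:210,220:380]
cv2.imwrite("pics/g.png",cv2.resize(np.hstack([a,b]),(800,400),interpolation=cv2.INTER_CUBIC))
E
```

```text
1.6 [ 0.0005 -0.0001  0.0003] [0.4 0.3 5.4] 0.124
1.75 [ 0.0005 -0.0008 -0.0002] [ 4.  -0.4  0.8] 0.129
1.9 [ 0.0004 -0.0006 -0.0004] [ 5.   0.3 -1.1] 0.12
2.0 [ 0.0003 -0.0007 -0.0003] [ 5.1 -0.1 -1. ] 0.127
2.1 [0.0001 0.0007 0.0001] [4.2 4.4 1.6] 0.125
2.16 [0.0001 0.0013 0.0002] [ 4.5  4.2 -1.7] 0.125
24.8833
```

View pics/g.png

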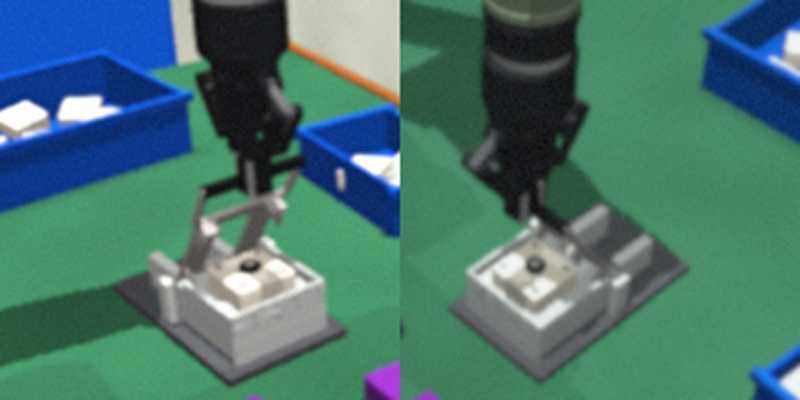

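The housing is face up on the pad and the frame is over. I'll release, retreat and check.

```bash
python3 - <<'E'
from arc import *
bot.set_gripper(.45)
p=bot.read_position(); bot.move_linear(p+[0,0,.12],speed=.12)
bot.move_pose([.545,.02,.33],R2q(toolR(psi)))
im,p,q=look("wrist","pics/h_wrist.png"); look("side","pics/h_side.png"); look("scene","pics/h_scene.png"); print(p,list(q),bot.read_ft_force(),bot.read_clock())
print(bot.search_frame("scene","housing_up_mid"))
a=cv2.imread("pics/h_side.png")[90:250,90:250];b=cv2.imread("pics/h_scene.png")[50:210,220:380]
cv2.imwrite("pics/h.png",cv2.resize(np.hstack([a,b]),(800,400),interpolation=cv2.INTER_CUBIC))
pad=bar-.199*yd
for A in (1.95,2.1,2.2):
  c=hinge+.145*np.cos(A)*yd+np.array([0,0,.145*np.sin(A)]); xd=np.array([np.cos(psi),np.sin(psi),0])
  print(A,project("scene",[c-.05*xd,c+.05*xd]).round(1).tolist(),project("side",[c-.05*xd,c+.05*xd]).round(1).tolist())
print("pad socket px",[project(n,pad+[0,0,.028]).round(1).tolist() for n in("scene","side")],project("wrist",pad+[0,0,.028],ext("wrist",p,q)))
E
```

```text
[0.54482812 0.02010886 0.32953622] [np.float64(0.7065201796553784), np.float64(-0.7063925398250066), np.float64(-0.03003827490570761), np.float64(0.030602572767617332)] [-0.22307929 -0.30975962 -0.07260487] 27.8833
[{'bbox': [121.2, 205.2, 39.8, 37.2], 'confidence': 0.74}]
1.95 [[261.9, 108.8], [294.5, 131.4]] [[163.3, 156.9], [202.9, 144.4]]
2.1 [[255.5, 116.1], [287.9, 139.0]] [[168.6, 164.1], [208.2, 151.1]]
2.2 [[251.6, 121.3], [283.7, 144.4]] [[172.0, 169.5], [211.6, 156.1]]
pad socket px [[[275.8, 153.9]], [[187.7, 193.8]]] [[260.01543724  80.73056599]]
```

View pics/h.png

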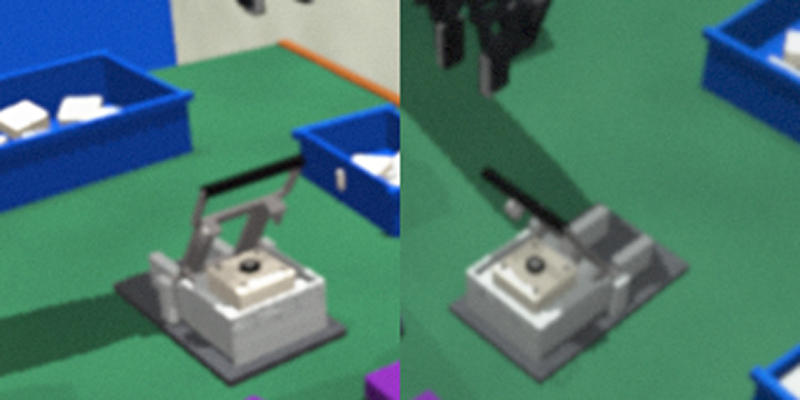

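View pics/h_wrist.png

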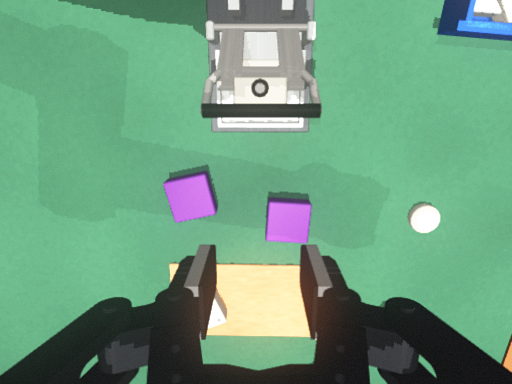

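```bash
python3 - <<'E'
from arc import *
pad=bar-.199*yd; xd=np.array([np.cos(psi),np.sin(psi),0])
E=ext("wrist",[0.54482812,0.02010886,0.32953622],[0.70652018,-0.70639254,-0.03003827,0.03060257])
for n,uv,e in (("wrist",(260,88),E),("scene",(274,156),None),("side",(190,196.4),None)):
    d=atz(n,uv,.078,e)-pad; print(n,(d@xd*1000).round(1),(d@yd*1000).round(1))
    d=atz(n,uv,.073,e)-pad; print(n,(d@xd*1000).round(1),(d@yd*1000).round(1))
E
```

```text
wrist 0.0 -7.5
wrist 0.0 -7.5
scene 2.0 -7.9
scene -1.2 -4.4
side -2.6 -13.4
side 1.9 -5.8
```

```bash
python3 - <<'E'
from cell import bot
bot.close_job()
E
```

```text
the job is handed in; nothing more can be done
```

The job is handed in, and my last checks were within the limits. I set the face-down housing in the pocket, let go, then swung the frame over by its bar. The housing toppled onto the pad face up.

Last checks, taken after the gripper had retreated at about 28 s:
- **Frame:** the bar's position in the scene and side pictures puts it at about 2.13 rad; 1.95 is needed.
- **Housing position:** its socket is 7.5 to 8 mm from the pad's centre towards the front edge by the wrist and scene cameras. The side camera read up to 13 mm; the limit is 20 mm.
- **Housing tilt:** it looks flat and face up in the pictures; I did not measure its tilt.
- **Other housing:** its box in the scene picture is within 2 pixels of the first one, so it did not visibly move.
- **Robot:** it touched nothing, with the tool force near zero.

During the swing the force reached about 20 N upwards near upright, so I raised the rest of the path by 3 mm and it dropped back to about 5 N.

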